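Load a workpiece carrier through the spring door of a lathe's loading chute

TASK

Set the workpiece carrier down in the flared mouth of the loading chute, then slide it along the chute floor so that it pushes through the spring door, and on until it presses firmly against the sprung stop inside, without driving the stop hard towards the end of its travel or jamming the carrier. Then let go, leaving the carrier standing inside with the door shut behind it; leave the other things on the bench where they are.

Things in the scene. Friction and masses are not known exactly. Their poses are not given: they have to be found in the camera images.
- carrier_grip (a point): The height to grip the carrier: a point on the axis of its upright black post, 56 mm above the carrier's underside. The post is 18 by 18 mm square, in the middle of the carrier, its top 72 mm above the underside. x is along the carrier's 80 mm length, z up.
- carrier: Workpiece carrier, loose, 0.3 to 0.6 kg: bare aluminium pallet 80 mm long (x), 44 wide, 14 thick, both ends fully rounded (radius 22), with two small stepped steel blanks on it (tops 28 mm above the underside) and the black post in its middle. Origin: middle of the underside. The same either way round; either end may go in first.
- chute: Open-topped loading chute fixed to the bench, place and heading differ. Origin on the bench under the middle of the doorway; +x is the way in, z up. Floor: top of an 8 mm plate, 110 wide, x = -155 to 230 mm. Guide walls 20 mm high (tops 28 above the bench). Past the door the -y wall goes on 24 mm from the centre line; the +y wall stands back at 33 mm to make room for the open door.
- chute_mouth (a point): Point on the floor of the chute's flared mouth, on the centre line, 105 mm before the doorway: where the middle of the carrier is to be set down. The mouth narrows from 92 mm wide (150 mm before the doorway) to a throat 48 mm wide (60 mm before it), which runs straight on to the door.
- door (a joint): Spring door at the doorway: steel leaf 52 mm long, 4 thick, 10 to 32 mm above the bench, upright hinge at x = 0, y = +29 mm of the chute. 0 = shut across the chute; opens inward only (chute +x), to 1.6 rad. Pushing through takes 4 to 12 N; open, it presses a passing carrier towards -y with about 5 N. It snaps shut once the carrier's rear end is 45 mm past the doorway.
- door_edge (a point): The free edge of the door leaf, half-way up it (21 mm above the bench).
- buffer (a joint): Travel (m) of the sprung rubber buffer that faces the door from the stop block: 0 relaxed, grows as the carrier presses it inward (chute +x), 0.010 = end of travel; 3.5 N per mm, besides the carrier's own drag of 1 to 5 N. Firm: 2.5 mm (9 N) or more for half a second. Too hard: 6.5 mm (23 N). Let go, it pushes the carrier back a few mm, which does not matter.
- stop_zone (a point): Point on the chute floor, centre line, 164 mm past the doorway: middle of the zone where the stop stands. The stop block (50 mm wide, top 34 mm above the bench) is clamped across the chute so that the relaxed buffer's face lies up to 17 mm before or after this point; it differs each run and is not measured: find it by feel or sight. A carrier touching it has cleared the door.
- spanner: Steel open-ended spanner lying on the bench; bystander. Origin under its middle.
- oil_bottle: Grey plastic bottle with black cap, 48 mm across, 120 mm tall; bystander. Origin at its underside.
- blank_tray: Open steel tray 130 by 100 mm, 35 mm high; bystander. Origin at its underside.
- bushing: Steel stepped bushing, 44 mm across, 40 mm tall; bystander. Origin at its underside.

How it is judged:
On the way, in this order (a step that is already met when the one before it is completed fails the run):
1. the carrier stands on the chute floor in the mouth, before the door (x of carrier_grip in the frame of chute between -0.15 and -0.045 m and y of carrier_grip in the frame of chute between -0.03 and 0.03 m and z of carrier_grip in the frame of chute below 0.072 m), for 0.2 s.
2. the carrier, sliding on the chute floor, has pushed the door open (value of joint door above 0.9 rad and z of carrier_grip in the frame of chute below 0.072 m and x of carrier_grip in the frame of chute between -0.04 and 0.1 m and y of carrier_grip in the frame of chute between -0.02 and 0.02 m), for 0.1 s.
3. with the door shut behind it, the carrier presses the buffer in by at least 2 mm for 0.3 s (value of joint door below 0.1 rad and value of joint buffer above 0.002 m and z of carrier_grip in the frame of chute below 0.072 m and x of carrier_grip in the frame of chute above 0.095 m), for 0.3 s.
At the end, for the whole second after the job is handed in: The carrier stands upright (within 0.1 rad) and at rest on the chute floor inside the door, its middle 85 to 155 mm past the doorway and within 20 mm of the chute's centre line; the door is shut (below 0.1 rad) (value of joint door below 0.1 rad and x of carrier_grip in the frame of chute between 0.085 and 0.155 m and y of carrier_grip in the frame of chute between -0.02 and 0.02 m and z of carrier_grip in the frame of chute below 0.072 m and angle between carrier_grip's own z axis and vertical below 0.1 rad and linear speed of carrier below 0.02 m/s); the robot touches nothing.
It fails at once if the buffer is driven in 6.5 mm or more (value of joint buffer above 0.0065 m).
It fails at once if the carrier is pressed on the chute's guide walls and door with more than 25 N (contact force between carrier and chute above 25 N).
It fails at once if the spanner, bottle, tray or bushing is moved more than 20 mm (distance of any of spanner, oil_bottle, blank_tray, bushing from where it was at the start of the episode above 0.02 m).
It also fails if it takes over 70 s, if anything falls off the work surface, if the arm or the gripper's body presses on something with over 40 N, if the wrist force passes 120 N, or if a joint passes its speed limit or range.

ROBOT

A 7-joint arm with a two-finger parallel gripper is mounted at the origin on the work surface. World frame = base frame: x ahead of the robot, y to its left, z up, the work surface at z = 0. Lengths are in m, angles in rad, forces in N, time in s.
With the tool pointing down it reaches from about 0.4 to 0.875 m from the base axis. Payload 6.5 kg.
Tool frame: the origin (TCP) lies at the very end of the fingers, on their centre line; the grasp point (between the pads) lies 19 mm behind it (arm.tcp_to_grasp is the distance from the TCP to the grasp point, in m); z points along the fingers, y is the line along which they close (so a half turn about z gives the same grasp; the last joint's range is limited). The gripper opens to 85 mm and grips with 20 to 120 N. Pads are 22 mm wide; open, the fingers measure 114 mm over their backs; the gripper's body (76 mm by 85 mm) begins 54 mm behind the grasp point. The pads swing forward as they close: fully open they stand 13 mm farther back than shut.
Start: joints at [-1.248, 0.536, -0.004, 1.538, 0.003, 1.067, -0.071], TCP at [0.246, 0.601, 0.231] pointing down, gripper open.
Joint ranges: [-2.7, 2.7], [-0.37, 2.16], [-1.27, 1.26], [0.24, 2.4], [-1.31, 4.45], [0.19, 1.91], [-2.76, 2.76]. Speed limits (rad/s): [2.39, 2.39, 3.14, 3.14, 3.14, 3.14, 3.14].

INTERFACE

Orientations are given as a unit quaternion [w, x, y, z].
In Python, from station import status, viewer, workorder, arm gives the robot as it stands.
- The arm moves only by the shell command python3 -m creep 'ROWS' [FORCE]. ROWS is a JSON object of lists of equal length, an entry for each row: "offset": the shift along the tool's x, y, z in m, a list of three; "angular": the turn, a rotation vector about the tool's x, y, z in degrees, a list of three; "grip": the opening, from -1 (shut) to 1 (fully open). A call has 1 to 8 rows; each row is the pose to reach, as a shift and turn from the pose commanded when the call began, along the tool's axes at that moment; what a row does not reach only later rows make up. A row lasts 1/10 s, in which the tool goes at most 50 mm and 8.59 degrees, less where a joint would pass 70% of its speed; a pose out of reach is approached as far as the arm can. A call with a gripper value outside its range is refused whole. The fingers move at their own pace and stop on an object; FORCE is the grip in N (left out, the last holds). Time passes only in rows, so rows that repeat a pose let the fingers close. It gives the time, the measured TCP pose, the force, the opening and the grip force at its end, in the units of the state.
- status.observe(): the state, without advancing time (a new reading comes with each control period).
- viewer.grab_frame(name): name is "scene" or "top"; returns (picture, depth): 384x512x3 uint8, blue, green, red; 384x512 float32, m along the optical axis (not along the pixel's ray), 0 where there is no reading.
- viewer.camera_info(name): a dict with "fx", "fy", "cx", "cy" (pixels), "T" (4x4, takes a point from camera to world coordinates). Camera axes: x right, y up, looking along -z (the intrinsics and any distortion apply to the point x, -y, -z); pixel columns grow to the right and rows downward; lengths in m; the calibration is good to about 2 mm. A picture is of the moment at which its call begins. camera_info takes no time and is no camera call.
- workorder.hand_in(): hands the job in; it is judged then, once.
The state is a dict: "time_s": time; "joint_pos": joint angles; "joint_velocities": joint speeds; "joint_torque": joint torques, N m; "eef_pos": TCP position; "tcp_rot": TCP orientation; "force": force on the tool from outside, world axes, zero at the start; "moment": the same for the moment, N m; "finger_gap": finger opening in m; "grasp_force": force on a finger pad.
Only numpy, scipy, OpenCV 4.12 (cv2) and the standard library are available. Lean on these libraries where they do the work, as an engineer would, in place of code of your own. Each camera call takes 0.05 s, during which the arm holds its last target. There are 200 camera calls.

## Working session

There is one attempt and no reset: what is moved stays moved. The work goes in short steps, Python scripts to look and compute and a shell command to move; the robot and the scene stay as the last step left them, time stands still between calls to the robot, and variables do not carry over. Pictures are saved under pics/ and viewed, at most 10 in all, crops included, and the job is handed in when it is done.

```bash
mkdir -p pics; ls; python3 - <<'E'
from station import status, viewer, workorder, arm
import cv2,numpy as np
print(status.observe())
for n in("scene","top"):
    p,d=viewer.grab_frame(n); np.savez(f"{n}0.npz",p=p,d=d)
    cv2.imwrite(f"pics/{n}0.png",p)
    c=viewer.camera_info(n); print(n,{k:(np.round(v,4).tolist() if k=='T' else v) for k,v in c.items()})
E
```

```text
pics
{'time_s': 0.0, 'joint_pos': array([-1.2481833 ,  0.53719814, -0.00443069,  1.53888059,  0.00259122,
        1.06728926, -0.07119658]), 'joint_velocities': array([-0.00137249,  0.00016609,  0.00207461,  0.00064925, -0.00078205,
       -0.00110355, -0.00017347]), 'joint_torque': array([-2.76152932e-04, -5.83407247e+01,  1.04842588e+00, -2.59110689e+01,
        1.23799898e-02,  9.27855901e-03, -2.67773089e-05]), 'eef_pos': array([0.2461865 , 0.60088563, 0.23038953]), 'tcp_rot': array([-1.08661859e-04,  1.93152633e-01,  9.81168323e-01, -8.78102157e-04]), 'force': array([-0.40927201, -0.70433786,  0.29537672]), 'moment': array([-0.02016004,  0.00816978, -0.00441347]), 'grasp_force': 0.0, 'finger_gap': 0.08539620415217525}
scene {'fx': 352.76767847996655, 'fy': 352.76767847996655, 'cx': 254.13795896839807, 'cy': 188.91344714672834, 'T': [[0.4209, -0.6813, 0.5989, 1.2341], [0.9071, 0.3111, -0.2836, -0.395], [0.0069, 0.6627, 0.7489, 0.9127], [0.0, 0.0, 0.0, 1.0]]}
top {'fx': 388.01148001841665, 'fy': 388.01148001841665, 'cx': 252.6610345912112, 'cy': 189.3163948976804, 'T': [[-0.0238, 0.9822, -0.1865, 0.3663], [-0.9997, -0.0254, -0.006, -0.0896], [-0.0106, 0.1863, 0.9824, 1.0778], [0.0, 0.0, 0.0, 1.0]]}
```

View pics/top0.png

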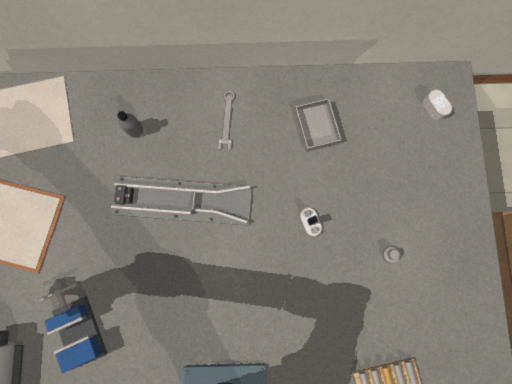

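View pics/scene0.png

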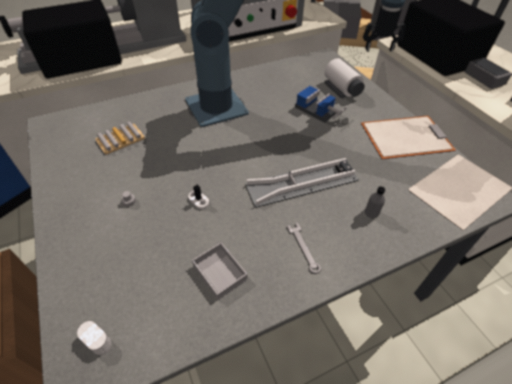

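The top view shows the carrier at about (312,222). The chute's mouth is at the right (250,203) and its stop at the left (122,195), so the way in is roughly world +y. Next I'll enlarge both.

```bash
cat > h.py <<'E'
import numpy as np,cv2
from station import viewer
def world(n,u,v,z):
    "pixel -> world point at height z"
    c=viewer.camera_info(n);T=c["T"]
    r=T[:3,:3]@np.array([(u-c["cx"])/c["fx"],-(v-c["cy"])/c["fy"],-1.])
    return T[:3,3]+r*(z-T[2,3])/r[2]
def pix(n,p):
    c=viewer.camera_info(n);T=c["T"]
    q=T[:3,:3].T@(np.asarray(p)-T[:3,3])
    return c["cx"]+c["fx"]*q[0]/-q[2], c["cy"]-c["fy"]*q[1]/-q[2]
def depthpt(n,d,u,v):
    c=viewer.camera_info(n);T=c["T"];z=d[v,u]
    return T[:3,:3]@np.array([(u-c["cx"])/c["fx"]*z,-(v-c["cy"])/c["fy"]*z,-z])+T[:3,3]
def crop(p,x,y,w,h,k,f):
    o=cv2.resize(p[y:y+h,x:x+w],None,fx=k,fy=k,interpolation=cv2.INTER_CUBIC)
    for i in range(0,w,10): cv2.line(o,(i*k,0),(i*k,12 if (x+i)%50==0 else 5),(0,0,255),1)
    for i in range(0,h,10): cv2.line(o,(0,i*k),(12 if (y+i)%50==0 else 5,i*k),(0,0,255),1)
    cv2.imwrite(f,o)
E
python3 - <<'E'
from h import *
p=np.load("top0.npz")["p"]
crop(p,105,170,150,60,5,"pics/c1.png")
crop(p,290,195,50,50,10,"pics/c2.png")
E
```

```text
(no output)
```

View pics/c1.png

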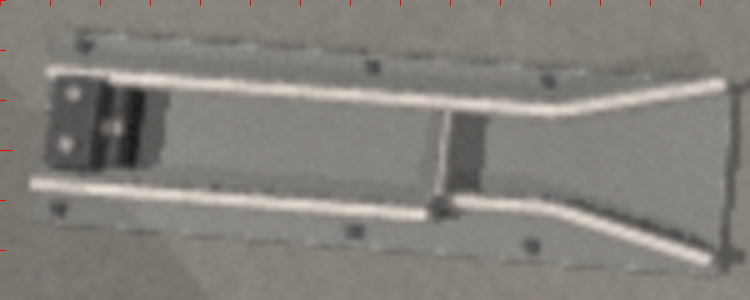

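View pics/c2.png

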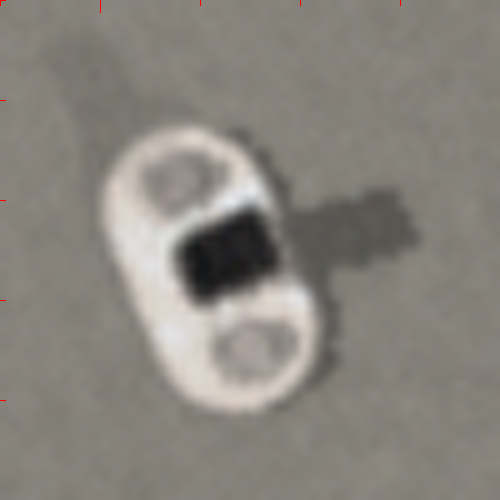

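The chute's white wall tops, the door leaf (crop 449,112 to 438,207, hinge at the bottom) and the stop (crop 45–140) are all clear. In the second crop the carrier outline runs from 103 to 322 in x and 125 to 412 in y, with its long axis along (69,170). I'll fit the poses now.

```bash
cat > fit.py <<'E'
from h import *
from scipy.optimize import least_squares
f=lambda X,Y:(105+(X+.5)/5-.5,170+(Y+.5)/5-.5)
# crop px, z, chute x,y in mm (None=unconstrained)
P=[(449,112,32,0,-23),(438,207,32,0,29),(555,107,28,-60,-26),(545,206,28,-60,26),(727,83,28,-150,-48),(713,262,28,-150,48),
(60,72,28,None,-26),(200,83,28,None,-26),(350,94,28,None,-26),(50,185,28,None,35),(200,197,28,None,35),(350,208,28,None,35),(742,82,8,-155,-55),(727,271,8,-155,55)]
W=np.array([world("top",*f(a,b),z/1e3) for a,b,z,_,_ in P])
def loc(q,w):
    c,s=np.cos(q[2]),np.sin(q[2]); return (w[:,:2]-q[:2])@np.array([[c,-s],[s,c]])
def res(q):
    l=loc(q,W); return [e for k,p in enumerate(P) for e in ([l[k,0]-p[3]/1e3] if p[3] is not None else [])+[l[k,1]-p[4]/1e3]]
r=least_squares(res,[.4,.05,1.57],loss='soft_l1',f_scale=.003); q=r.x
print("chute",q[:2],np.degrees(q[2])); l=loc(q,W)*1e3
for k,p in enumerate(P): print(p,np.round(l[k],1))
st=np.array([world("top",*f(a,b),z) for a,b,z in[(100,125,.034),(140,127,.025),(47,120,.034)]])
print("stop pts",loc(q,st)*1e3)
g=lambda X,Y:(290+(X+.5)/10-.5,195+(Y+.5)/10-.5)
C=[world("top",*g(a,b),z) for a,b,z in[(214,269,.012),(183,178,.028),(252,348,.028),(271,238,.072)]]
print("carrier outline",C[0],"blanks",C[1],C[2],(C[1]+C[2])/2,"ang",np.degrees(np.arctan2(*(C[1]-C[2])[1::-1])),np.linalg.norm(C[1]-C[2]),"post right face",C[3])
d=np.load("top0.npz")["d"]
for u,v in[(316,222),(170,200),(225,203),(300,240)]: print(depthpt("top",d,u,v))
E
python3 fit.py
```

```text
chute [0.54078167 0.0785714 ] 84.17973909727418
(449, 112, 32, 0, -23) [  0.3 -20.8]
(438, 207, 32, 0, 29) [ 0.8 31.9]
(555, 107, 28, -60, -26) [-57.  -28.6]
(545, 206, 28, -60, 26) [-56.8  26.5]
(727, 83, 28, -150, -48) [-150.4  -49.2]
(713, 262, 28, -150, 48) [-150.7   50. ]
(60, 72, 28, None, -26) [218.8 -27.5]
(200, 83, 28, None, -26) [140.4 -27.2]
(350, 94, 28, None, -26) [ 56.7 -27.3]
(50, 185, 28, None, 35) [215.2  35.6]
(200, 197, 28, None, 35) [132.1  35.9]
(350, 208, 28, None, 35) [49.4 35.7]
(742, 82, 8, -155, -55) [-158.1  -54.4]
(727, 271, 8, -155, 55) [-158.1   52.3]
stop pts [[190.30770625   1.31130576]
 [171.26346456  -0.59609472]
 [219.79410477   0.7607932 ]]
carrier outline [ 0.47462063 -0.24111676  0.012     ] blanks [ 0.49797635 -0.23171149  0.028     ] [ 0.45141255 -0.24796554  0.028     ] [ 0.47469445 -0.23983851  0.028     ] ang 19.242583323549898 0.04931917600993865 post right face [ 0.47621304 -0.24778093  0.072     ]
[ 0.46752608 -0.24675814  0.06441413]
[0.54485051 0.14878142 0.00851128]
[ 0.53252672 -0.00500059  0.00801149]
[ 0.4253226  -0.20985723  0.00175972]
```

```bash
cat >> h.py <<'E'
from scipy.spatial.transform import Rotation as R
from station import status
CH=np.array([.5408,.0786]);HD=np.radians(84.2)
def chute(x,y,z):
    c,s=np.cos(HD),np.sin(HD); return np.array([CH[0]+c*x-s*y,CH[1]+s*x+c*y,z])
def goto(p,yaw):
    "offset (m) and rotvec (deg) in tool axes to reach TCP p, tool down with tool y at heading yaw deg"
    s=status.observe(); w,x,y,z=s["tcp_rot"]; A=R.from_quat([x,y,z,w])
    yw=np.radians(yaw); Y=np.array([np.cos(yw),np.sin(yw),0]); Z=np.array([0,0,-1.])
    B=R.from_matrix(np.c_[np.cross(Y,Z),Y,Z])
    print("t",s["time_s"],"off",np.round(A.inv().apply(p-s["eef_pos"]),4),"rot",np.round((A.inv()*B).as_rotvec(degrees=True),2))
def show():
    s=status.observe(); e=s["eef_pos"]-np.r_[CH,0]; c,n=np.cos(HD),np.sin(HD); F=s["force"]
    print("t %.2f"%s["time_s"],"tcp",np.round(s["eef_pos"],4),"chute mm",np.round([1e3*(c*e[0]+n*e[1]),1e3*(c*e[1]-n*e[0]),1e3*e[2]],1),
     "F chute",np.round([c*F[0]+n*F[1],c*F[1]-n*F[0],F[2]],1),"M",np.round(s["moment"],2),"gap %.4f gf %.1f"%(s["finger_gap"],s["grasp_force"]))
E
python3 -m creep '{"offset":[[-0.042,-0.026,0],[-0.084,-0.052,0],[-0.126,-0.078,0],[-0.168,-0.104,0],[-0.21,-0.13,0],[-0.252,-0.156,0],[-0.294,-0.182,0],[-0.336,-0.208,0]],"angular":[[0,0,4],[0,0,8],[0,0,12],[0,0,16],[0,0,20],[0,0,24],[0,0,28],[0,0,32]],"grip":[1,1,1,1,1,1,1,1]}'
python3 -c "
from h import *
goto(np.array([.4747,-.2405,.13]),19.2)"
```

```text
time_s: 0.9
eef_pos: [0.4791, 0.2798, 0.2312]
tcp_rot: [-0.0, 0.457, 0.889, -0.0]
force: [-0.0, 0.4, -0.2]
finger_gap: 0.0855
grasp_force: 0.0
t 0.9 off [-0.4206 -0.3062  0.1012] rot [-0.02 -0.   16.37]
```

```bash
python3 -m creep '{"offset":[[-0.039,-0.0285,0],[-0.078,-0.057,0],[-0.117,-0.0855,0],[-0.156,-0.114,0],[-0.195,-0.1425,0],[-0.234,-0.171,0],[-0.273,-0.1995,0.01],[-0.312,-0.228,0.02]],"angular":[[0,0,3],[0,0,6],[0,0,9],[0,0,12],[0,0,15],[0,0,16.4],[0,0,16.4],[0,0,16.4]],"grip":[1,1,1,1,1,1,1,1]}'
python3 -c "
from h import *
goto(np.array([.4747,-.2405,.09]),19.2)"
```

```text
time_s: 1.7
eef_pos: [0.4753, -0.1065, 0.2113]
tcp_rot: [0.0, 0.578, 0.816, 0.0]
force: [-0.0, 0.7, 0.8]
finger_gap: 0.0855
grasp_force: 0.0
t 1.7 off [-0.1262 -0.0451  0.1212] rot [0.05 0.01 0.15]
```

```bash
python3 -m creep '{"offset":[[-0.042,-0.015,0.01],[-0.084,-0.03,0.02],[-0.126,-0.045,0.03],[-0.126,-0.045,0.06],[-0.126,-0.045,0.09],[-0.126,-0.045,0.115],[-0.126,-0.045,0.12],[-0.126,-0.045,0.12]],"angular":[[0,0,0],[0,0,0],[0,0,0],[0,0,0],[0,0,0],[0,0,0],[0,0,0],[0,0,0]],"grip":[1,1,1,1,1,1,1,1]}'
python3 - <<'E'
from h import *
goto(np.array([.4747,-.2405,.037]),19.2)
p,d=viewer.grab_frame("scene"); crop(p,160,140,80,80,7,"pics/s1.png")
E
```

```text
time_s: 2.5
eef_pos: [0.4742, -0.2384, 0.0908]
tcp_rot: [-0.001, 0.578, 0.816, -0.0]
force: [-0.0, -0.2, 0.2]
finger_gap: 0.0854
grasp_force: 0.0
t 2.5 off [-0.0022 -0.0002  0.0538] rot [-0.09 -0.06  0.13]
```

View pics/s1.png

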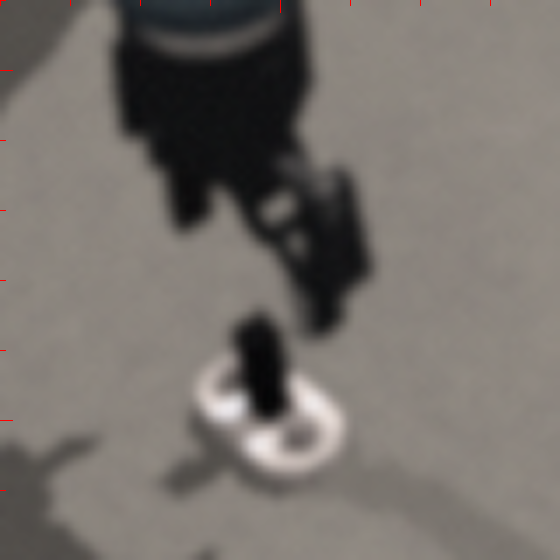

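The post at crop (260,365) stands between the two fingers, at (190,220) and (320,325), and in line with them. I'll go down and close.

```bash
python3 -m creep '{"offset":[[-0.001,0,0.018],[-0.002,0,0.036],[-0.002,0,0.054],[-0.002,0,0.054],[-0.002,0,0.054],[-0.002,0,0.054],[-0.002,0,0.054],[-0.002,0,0.054]],"angular":[[0,0,0],[0,0,0],[0,0,0],[0,0,0],[0,0,0],[0,0,0],[0,0,0],[0,0,0]],"grip":[1,1,1,1,-1,-1,-1,-1]}' 50
python3 -m creep '{"offset":[[0,0,0],[0,0,0],[0,0,0]],"angular":[[0,0,0],[0,0,0],[0,0,0]],"grip":[-1,-1,-1]}' 50
python3 -c "
from h import *
show()"
```

```text
time_s: 3.35
eef_pos: [0.476, -0.2406, 0.0381]
tcp_rot: [0.001, 0.578, 0.816, 0.0]
force: [-0.0, -0.5, -0.3]
finger_gap: 0.0281
grasp_force: 0.0
time_s: 3.65
eef_pos: [0.4756, -0.2407, 0.0379]
tcp_rot: [0.0, 0.578, 0.816, 0.0]
force: [-0.7, -0.6, 6.8]
finger_gap: 0.0171
grasp_force: 50.5
t 3.65 tcp [ 0.4756 -0.2407  0.0379] chute mm [-324.3   32.6   37.9] F chute [-0.7  0.6  6.8] M [ 0.07  0.3  -0.03] gap 0.0171 gf 50.5
```

```bash
python3 -m creep '{"offset":[[0,0,-0.02],[0,0,-0.04],[0,0,-0.06],[0,0,-0.06]],"angular":[[0,0,0],[0,0,0],[0,0,0],[0,0,0]],"grip":[-1,-1,-1,-1]}' 50
python3 -c "
from h import *
show();goto(chute(-.105,0,.098),84.2)"
```

```text
time_s: 4.05
eef_pos: [0.4766, -0.241, 0.0989]
tcp_rot: [0.002, 0.578, 0.816, 0.0]
force: [0.9, -0.8, -5.0]
finger_gap: 0.0171
grasp_force: 50.2
t 4.05 tcp [ 0.4766 -0.241   0.0989] chute mm [-324.4   31.6   98.9] F chute [-0.7 -0.9 -5. ] M [-0.09 -0.09 -0.1 ] gap 0.0171 gf 50.2
t 4.05 off [0.1853 0.1218 0.0008] rot [ 6.000e-02  1.900e-01 -6.487e+01]
```

```bash
python3 -m creep '{"offset":[[0.023,0.015,0],[0.046,0.03,0],[0.069,0.045,0],[0.092,0.061,0],[0.116,0.076,0],[0.139,0.091,0],[0.162,0.106,0],[0.185,0.122,0]],"angular":[[0,0,-8.1],[0,0,-16.2],[0,0,-24.3],[0,0,-32.4],[0,0,-40.5],[0,0,-48.6],[0,0,-56.7],[0,0,-64.8]],"grip":[-1,-1,-1,-1,-1,-1,-1,-1]}' 50
python3 -m creep '{"offset":[[0,0,0],[0,0,0],[0,0,0]],"angular":[[0,0,0],[0,0,0],[0,0,0]],"grip":[-1,-1,-1]}'
python3 - <<'E'
from h import *
show();goto(chute(-.105,0,.0465),84.2)
p,d=viewer.grab_frame("top"); cv2.imwrite("pics/t1_.png",p); np.savez("t1.npz",p=p)
crop(p,105,165,155,70,5,"pics/t1.png")
E
```

```text
time_s: 4.85
eef_pos: [0.5282, -0.0243, 0.0957]
tcp_rot: [-0.001, 0.048, 0.999, 0.0]
force: [0.2, -0.1, -5.9]
finger_gap: 0.0173
grasp_force: 50.2
time_s: 5.15
eef_pos: [0.5283, -0.0267, 0.0964]
tcp_rot: [-0.001, 0.052, 0.999, -0.0]
force: [-0.5, 0.3, -5.4]
finger_gap: 0.0171
grasp_force: 50.3
t 5.15 tcp [ 0.5283 -0.0267  0.0964] chute mm [-106.     1.8   96.4] F chute [ 0.3  0.6 -5.4] M [-0.07  0.02 -0.03] gap 0.0171 gf 50.3
t 5.15 off [-0.0019  0.0011  0.0499] rot [-0.05 -0.11 -0.21]
```

View pics/t1.png

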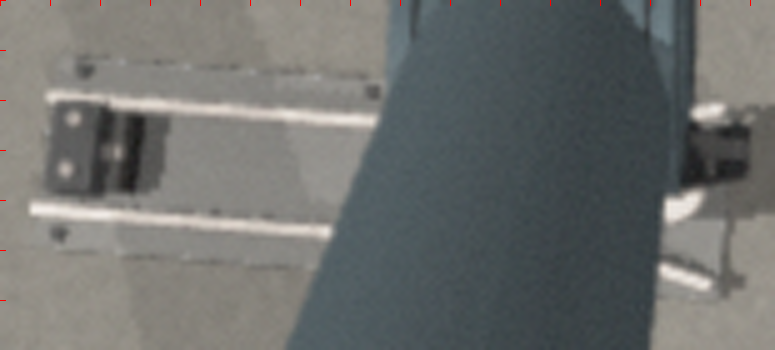

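The arm hides the mouth; only the carrier's end (crop 685,207), inside the mouth, and the stop can be seen. From here I'll work by pose and force.

```bash
python3 -m creep '{"offset":[[-0.001,0.001,0.012],[-0.002,0.001,0.024],[-0.002,0.001,0.036],[-0.002,0.001,0.043],[-0.002,0.001,0.047],[-0.002,0.001,0.049],[-0.002,0.001,0.05],[-0.002,0.001,0.05]],"angular":[[0,0,0],[0,0,-0.2],[0,0,-0.2],[0,0,-0.2],[0,0,-0.2],[0,0,-0.2],[0,0,-0.2],[0,0,-0.2]],"grip":[-1,-1,-1,-1,-1,-1,-1,-1]}'
python3 - <<'E'
from h import *
show();goto(chute(-.06,0,.0465),84.2)
E
```

```text
time_s: 6.0
eef_pos: [0.5317, -0.0247, 0.0475]
tcp_rot: [0.0, 0.05, 0.999, 0.0]
force: [-0.5, -1.0, -5.4]
finger_gap: 0.0172
grasp_force: 50.2
t 6.00 tcp [ 0.5317 -0.0247  0.0475] chute mm [-103.7   -1.4   47.5] F chute [-1.   0.4 -5.4] M [-0.   -0.02 -0.01] gap 0.0172 gf 50.2
t 6.0 off [0.0013 0.0437 0.001 ] rot [0.   0.03 0.12]
```

```bash
python3 -m creep '{"offset":[[0,0,0.001],[0,0,0.0015],[0,0,0.002],[0,0,0.002]],"angular":[[0,0,0],[0,0,0],[0,0,0],[0,0,0]],"grip":[-1,-1,-1,-1]}'
python3 - <<'E'
from h import *
show();goto(chute(-.06,0,.0465),84.2)
E
```

```text
time_s: 6.4
eef_pos: [0.5317, -0.0247, 0.0459]
tcp_rot: [0.0, 0.05, 0.999, 0.0]
force: [-1.6, 0.6, 4.4]
finger_gap: 0.0173
grasp_force: 51.5
t 6.40 tcp [ 0.5317 -0.0247  0.0459] chute mm [-103.7   -1.4   45.9] F chute [0.4 1.7 4.4] M [0.02 0.51 0.  ] gap 0.0173 gf 51.5
t 6.4 off [ 0.0013  0.0437 -0.0006] rot [0.01 0.03 0.12]
```

```bash
python3 -m creep '{"offset":[[0,0,-0.0005],[0.001,0.003,-0.0005],[0.001,0.007,-0.0005],[0.001,0.011,-0.0005],[0.001,0.015,-0.0005],[0.001,0.018,-0.0005],[0.001,0.02,-0.0005],[0.001,0.02,-0.0005]],"angular":[[0,0,0],[0,0,0],[0,0,0],[0,0,0],[0,0,0],[0,0,0],[0,0,0],[0,0,0]],"grip":[-1,-1,-1,-1,-1,-1,-1,-1]}'
python3 -c "
from h import *
show();goto(chute(-.06,0,.0462),84.2)"
```

```text
time_s: 7.2
eef_pos: [0.5327, -0.0042, 0.0459]
tcp_rot: [0.0, 0.049, 0.999, 0.0]
force: [0.2, -2.2, 0.6]
finger_gap: 0.0173
grasp_force: 51.2
t 7.20 tcp [ 0.5327 -0.0042  0.0459] chute mm [-83.2  -0.3  45.9] F chute [-2.2 -0.4  0.6] M [-0.35 -0.02  0.02] gap 0.0173 gf 51.2
t 7.2 off [ 0.0002  0.0232 -0.0003] rot [0.02 0.03 0.15]
```

```bash
python3 -m creep '{"offset":[[0,0.002,0],[0,0.004,0],[0,0.006,0],[0,0.008,0],[0,0.01,0],[0,0.01,0]],"angular":[[0,0,0],[0,0,0],[0,0,0],[0,0,0],[0,0,0],[0,0,0]],"grip":[-1,-1,-1,-1,-1,-1]}'
python3 -c "
from h import *
show()"
python3 -m creep '{"offset":[[0,0.002,0],[0,0.004,0],[0,0.006,0],[0,0.008,0],[0,0.01,0],[0,0.01,0]],"angular":[[0,0,0],[0,0,0],[0,0,0],[0,0,0],[0,0,0],[0,0,0]],"grip":[-1,-1,-1,-1,-1,-1]}'
python3 -c "
from h import *
show();goto(chute(-.06,0,.0462),84.2)"
```

```text
time_s: 7.8
eef_pos: [0.5336, 0.0056, 0.0459]
tcp_rot: [0.0, 0.049, 0.999, 0.0]
force: [-0.7, -4.3, 3.3]
finger_gap: 0.0176
grasp_force: 51.5
t 7.80 tcp [0.5336 0.0056 0.0459] chute mm [-73.4  -0.2  45.9] F chute [-4.3  0.3  3.3] M [-0.76  0.08 -0.02] gap 0.0176 gf 51.5
time_s: 8.4
eef_pos: [0.5346, 0.0153, 0.0459]
tcp_rot: [0.0, 0.049, 0.999, 0.0]
force: [-0.9, -4.5, 3.5]
finger_gap: 0.0169
grasp_force: 51.6
t 8.40 tcp [0.5346 0.0153 0.0459] chute mm [-63.6  -0.2  45.9] F chute [-4.5  0.4  3.5] M [-0.82  0.11  0.  ] gap 0.0169 gf 51.6
t 8.4 off [ 0.0002  0.0036 -0.0003] rot [0.   0.02 0.13]
```

```bash
python3 -m creep '{"offset":[[0,0.002,-0.0003],[0,0.004,-0.0003],[0,0.006,-0.0003],[0,0.008,-0.0003],[0,0.01,-0.0003],[0,0.01,-0.0003]],"angular":[[0,0,0],[0,0,0],[0,0,0],[0,0,0],[0,0,0],[0,0,0]],"grip":[-1,-1,-1,-1,-1,-1]}'
python3 -c "
from h import *
show()"
python3 -m creep '{"offset":[[0,0.002,0],[0,0.004,0],[0,0.006,0],[0,0.008,0],[0,0.01,0],[0,0.01,0]],"angular":[[0,0,0],[0,0,0],[0,0,0],[0,0,0],[0,0,0],[0,0,0]],"grip":[-1,-1,-1,-1,-1,-1]}'
python3 -c "
from h import *
show()"
```

```text
time_s: 9.0
eef_pos: [0.5352, 0.0261, 0.0459]
tcp_rot: [-0.0, 0.049, 0.999, 0.0]
force: [-1.0, -0.1, -1.6]
finger_gap: 0.0172
grasp_force: 50.8
t 9.00 tcp [0.5352 0.0261 0.0459] chute mm [-52.8   0.3  45.9] F chute [-0.2  1.  -1.6] M [-0.22 -0.01 -0.05] gap 0.0172 gf 50.8
time_s: 9.6
eef_pos: [0.5363, 0.0354, 0.046]
tcp_rot: [-0.0, 0.049, 0.999, 0.0]
force: [0.2, -0.2, -3.9]
finger_gap: 0.0174
grasp_force: 50.5
t 9.60 tcp [0.5363 0.0354 0.046 ] chute mm [-43.4   0.2  46. ] F chute [-0.2 -0.2 -3.9] M [-0.16  0.03 -0.01] gap 0.0174 gf 50.5
```

Light on the floor and centred in the throat. Next, the door.

```bash
python3 -m creep '{"offset":[[0,0.002,0],[0,0.004,0],[0,0.006,0],[0,0.008,0],[0,0.01,0],[0,0.01,0]],"angular":[[0,0,0],[0,0,0],[0,0,0],[0,0,0],[0,0,0],[0,0,0]],"grip":[-1,-1,-1,-1,-1,-1]}'
python3 -c "
from h import *
show()"
python3 -m creep '{"offset":[[0,0.002,0],[0,0.004,0],[0,0.006,0],[0,0.008,0],[0,0.01,0],[0,0.01,0]],"angular":[[0,0,0],[0,0,0],[0,0,0],[0,0,0],[0,0,0],[0,0,0]],"grip":[-1,-1,-1,-1,-1,-1]}'
python3 -c "
from h import *
show();goto(chute(0.02,0,.0462),84.2)"
```

```text
time_s: 10.2
eef_pos: [0.5367, 0.0424, 0.0461]
tcp_rot: [-0.001, 0.05, 0.999, -0.002]
force: [-1.9, -7.6, 0.2]
finger_gap: 0.0172
grasp_force: 51.1
t 10.20 tcp [0.5367 0.0424 0.0461] chute mm [-36.5   0.4  46.1] F chute [-7.8  1.1  0.2] M [-1.75  0.47  0.06] gap 0.0172 gf 51.1
time_s: 10.8
eef_pos: [0.5378, 0.0501, 0.0462]
tcp_rot: [-0.001, 0.051, 0.999, -0.003]
force: [-2.1, -12.3, 1.4]
finger_gap: 0.0177
grasp_force: 51.4
t 10.80 tcp [0.5378 0.0501 0.0462] chute mm [-28.7   0.1  46.2] F chute [-12.5   0.8   1.4] M [-2.93  0.51  0.09] gap 0.0177 gf 51.4
t 10.8 off [-0.      0.0487 -0.0002] rot [-0.31 -0.05 -0.05]
```

```bash
python3 -m creep '{"offset":[[0,0.002,0],[0,0.004,0],[0,0.006,0],[0,0.008,0],[0,0.01,0],[0,0.01,0]],"angular":[[0,0,0],[0,0,0],[0,0,0],[0,0,0],[0,0,0],[0,0,0]],"grip":[-1,-1,-1,-1,-1,-1]}'
python3 -c "
from h import *
show()"
python3 -m creep '{"offset":[[0,0.002,0],[0,0.004,0],[0,0.006,0],[0,0.008,0],[0,0.01,0],[0,0.01,0]],"angular":[[0,0,0],[0,0,0],[0,0,0],[0,0,0],[0,0,0],[0,0,0]],"grip":[-1,-1,-1,-1,-1,-1]}'
python3 -c "
from h import *
show();goto(chute(0.02,0,.0462),84.2)"
```

```text
time_s: 11.4
eef_pos: [0.54, 0.0599, 0.0463]
tcp_rot: [0.001, 0.051, 0.999, -0.003]
force: [0.3, -12.1, -1.8]
finger_gap: 0.0171
grasp_force: 51.0
t 11.40 tcp [0.54   0.0599 0.0463] chute mm [-18.7  -1.1  46.3] F chute [-12.1  -1.5  -1.8] M [-3.1  -0.21  0.  ] gap 0.0171 gf 51.0
time_s: 12.0
eef_pos: [0.5409, 0.0693, 0.0463]
tcp_rot: [0.0, 0.052, 0.999, -0.003]
force: [1.4, -14.1, -0.2]
finger_gap: 0.0174
grasp_force: 51.2
t 12.00 tcp [0.5409 0.0693 0.0463] chute mm [-9.3 -1.1 46.3] F chute [-13.8  -2.8  -0.2] M [-3.37 -0.2  -0.03] gap 0.0174 gf 51.2
t 12.0 off [ 0.0011  0.0293 -0.0001] rot [-0.33  0.07 -0.11]
```

```bash
python3 -m creep '{"offset":[[0,0.002,-0.0002],[0,0.004,-0.0003],[0,0.006,-0.0003],[0,0.008,-0.0003],[0,0.01,-0.0003],[0,0.01,-0.0003]],"angular":[[0,0,0],[0,0,0],[0,0,0],[0,0,0],[0,0,0],[0,0,0]],"grip":[-1,-1,-1,-1,-1,-1]}'
python3 -c "
from h import *
show()"
python3 -m creep '{"offset":[[0,0.002,0],[0,0.004,0],[0,0.006,0],[0,0.008,0],[0,0.01,0],[0,0.01,0]],"angular":[[0,0,0],[0,0,0],[0,0,0],[0,0,0],[0,0,0],[0,0,0]],"grip":[-1,-1,-1,-1,-1,-1]}'
python3 -c "
from h import *
show();goto(chute(0.02,0,.0462),84.2)"
```

```text
time_s: 12.6
eef_pos: [0.5422, 0.0822, 0.0463]
tcp_rot: [0.001, 0.051, 0.999, -0.001]
force: [2.7, -6.0, -5.3]
finger_gap: 0.0173
grasp_force: 50.5
t 12.60 tcp [0.5422 0.0822 0.0463] chute mm [ 3.7 -1.  46.3] F chute [-5.7 -3.3 -5.3] M [-1.84 -0.6  -0.07] gap 0.0173 gf 50.5
time_s: 13.2
eef_pos: [0.5434, 0.0932, 0.0464]
tcp_rot: [0.001, 0.05, 0.999, -0.001]
force: [2.7, -6.2, -5.4]
finger_gap: 0.0173
grasp_force: 50.5
t 13.20 tcp [0.5434 0.0932 0.0464] chute mm [14.8 -1.1 46.4] F chute [-5.9 -3.3 -5.4] M [-1.22 -0.61 -0.15] gap 0.0173 gf 50.5
t 13.2 off [0.0011 0.0052 0.0002] rot [-0.08  0.12  0.04]
```

```bash
python3 -m creep '{"offset":[[0,0.004,0.0001],[0,0.008,0.0001],[0,0.012,0.0001],[0,0.016,0.0001],[0,0.02,0.0001],[0,0.02,0.0001]],"angular":[[0,0,0],[0,0,0],[0,0,0],[0,0,0],[0,0,0],[0,0,0]],"grip":[-1,-1,-1,-1,-1,-1]}'
python3 -c "
from h import *
show()"
python3 -m creep '{"offset":[[0,0.004,0],[0,0.008,0],[0,0.012,0],[0,0.016,0],[0,0.02,0],[0,0.02,0]],"angular":[[0,0,0],[0,0,0],[0,0,0],[0,0,0],[0,0,0],[0,0,0]],"grip":[-1,-1,-1,-1,-1,-1]}'
python3 -c "
from h import *
show();goto(chute(0.115,0,.0462),84.2)"
```

```text
time_s: 13.8
eef_pos: [0.5454, 0.1157, 0.0466]
tcp_rot: [0.001, 0.049, 0.999, 0.001]
force: [5.2, -1.6, -4.3]
finger_gap: 0.0174
grasp_force: 50.5
t 13.80 tcp [0.5454 0.1157 0.0466] chute mm [37.4 -0.9 46.6] F chute [-1.1 -5.4 -4.3] M [-0.27 -1.1  -0.09] gap 0.0174 gf 50.5
time_s: 14.4
eef_pos: [0.5465, 0.1358, 0.0464]
tcp_rot: [0.0, 0.049, 0.999, 0.0]
force: [4.8, -0.7, -4.3]
finger_gap: 0.0172
grasp_force: 50.5
t 14.40 tcp [0.5465 0.1358 0.0464] chute mm [57.5  0.1 46.4] F chute [-0.2 -4.8 -4.3] M [-0.2  -1.16  0.05] gap 0.0172 gf 50.5
t 14.4 off [-0.0003  0.0575  0.0002] rot [0.05 0.03 0.19]
```

```bash
python3 -m creep '{"offset":[[0,0.004,0],[0,0.008,0],[0,0.012,0],[0,0.016,0],[0,0.02,0],[0,0.024,0],[0,0.024,0]],"angular":[[0,0,0],[0,0,0],[0,0,0],[0,0,0],[0,0,0],[0,0,0],[0,0,0]],"grip":[-1,-1,-1,-1,-1,-1,-1]}'
python3 -c "
from h import *
show()"
python3 -m creep '{"offset":[[0,0.004,0],[0,0.008,0],[0,0.012,0],[0,0.016,0],[0,0.02,0],[0,0.024,0],[0,0.024,0]],"angular":[[0,0,0],[0,0,0],[0,0,0],[0,0,0],[0,0,0],[0,0,0],[0,0,0]],"grip":[-1,-1,-1,-1,-1,-1,-1]}'
python3 -c "
from h import *
show();goto(chute(0.115,0,.0462),84.2)"
```

```text
time_s: 15.1
eef_pos: [0.5493, 0.1611, 0.0466]
tcp_rot: [0.001, 0.049, 0.999, 0.001]
force: [5.0, 1.7, -6.5]
finger_gap: 0.0174
grasp_force: 50.4
t 15.10 tcp [0.5493 0.1611 0.0466] chute mm [82.9 -0.2 46.6] F chute [ 2.2 -4.8 -6.5] M [ 0.64 -1.41  0.12] gap 0.0174 gf 50.4
time_s: 15.8
eef_pos: [0.5506, 0.1838, 0.0461]
tcp_rot: [-0.0, 0.049, 0.999, 0.0]
force: [-0.3, -0.6, -5.5]
finger_gap: 0.0177
grasp_force: 50.5
t 15.80 tcp [0.5506 0.1838 0.0461] chute mm [105.7   0.9  46.1] F chute [-0.7  0.2 -5.5] M [ 0.05 -0.01 -0.04] gap 0.0177 gf 50.5
t 15.8 off [-0.0009  0.0093 -0.0001] rot [ 0.04 -0.03  0.21]
```

Door force gone, so it has shut behind. Now I'll feel for the buffer, which looked to be at about 130 mm.

```bash
python3 -m creep '{"offset":[[-0.0005,0.002,0],[-0.0008,0.004,0],[-0.0008,0.006,0],[-0.0008,0.008,0],[-0.0008,0.01,0],[-0.0008,0.01,0]],"angular":[[0,0,0],[0,0,0],[0,0,0],[0,0,0],[0,0,0],[0,0,0]],"grip":[-1,-1,-1,-1,-1,-1]}'
python3 -c "
from h import *
show()"
```

```text
time_s: 16.4
eef_pos: [0.5528, 0.1928, 0.0463]
tcp_rot: [0.0, 0.049, 0.999, 0.0]
force: [0.1, -0.1, -5.1]
finger_gap: 0.0171
grasp_force: 50.5
t 16.40 tcp [0.5528 0.1928 0.0463] chute mm [114.8  -0.4  46.3] F chute [-0.1 -0.1 -5.1] M [-0.    0.05  0.02] gap 0.0171 gf 50.5
```

```bash
python3 -m creep '{"offset":[[0,0.002,0],[0,0.004,0],[0,0.006,0],[0,0.008,0],[0,0.008,0]],"angular":[[0,0,0],[0,0,0],[0,0,0],[0,0,0],[0,0,0]],"grip":[-1,-1,-1,-1,-1]}'
python3 -c "
from h import *
show()"
python3 -m creep '{"offset":[[0,0.001,0],[0,0.002,0],[0,0.003,0],[0,0.003,0]],"angular":[[0,0,0],[0,0,0],[0,0,0],[0,0,0]],"grip":[-1,-1,-1,-1]}'
python3 -c "
from h import *
show()"
```

```text
time_s: 16.9
eef_pos: [0.5536, 0.2008, 0.0463]
tcp_rot: [0.0, 0.049, 0.999, 0.0]
force: [1.1, 0.7, -4.1]
finger_gap: 0.0174
grasp_force: 50.5
t 16.90 tcp [0.5536 0.2008 0.0463] chute mm [122.8  -0.4  46.3] F chute [ 0.8 -1.  -4.1] M [-0.05  0.05 -0.02] gap 0.0174 gf 50.5
time_s: 17.3
eef_pos: [0.5539, 0.2034, 0.0463]
tcp_rot: [0.0, 0.049, 0.999, 0.0]
force: [-0.1, 0.1, -5.1]
finger_gap: 0.017
grasp_force: 50.5
t 17.30 tcp [0.5539 0.2034 0.0463] chute mm [125.5  -0.4  46.3] F chute [ 0.   0.1 -5.1] M [0.   0.02 0.01] gap 0.0170 gf 50.5
```

```bash
for i in 1 2; do python3 -m creep '{"offset":[[0,0.001,0],[0,0.002,0],[0,0.003,0],[0,0.003,0]],"angular":[[0,0,0],[0,0,0],[0,0,0],[0,0,0]],"grip":[-1,-1,-1,-1]}' >/dev/null
python3 -c "
from h import *
show()"; done
```

```text
t 17.70 tcp [0.5542 0.2065 0.0463] chute mm [128.6  -0.4  46.3] F chute [ 0.8 -0.2 -4.7] M [-0.    0.02  0.01] gap 0.0178 gf 50.5
t 18.10 tcp [0.5545 0.2094 0.0463] chute mm [131.6  -0.4  46.3] F chute [-1.   0.4 -4.5] M [ 0.01 -0.   -0.04] gap 0.0176 gf 50.5
```

```bash
for i in 1 2; do python3 -m creep '{"offset":[[0,0.001,0],[0,0.002,0],[0,0.002,0]],"angular":[[0,0,0],[0,0,0],[0,0,0]],"grip":[-1,-1,-1]}' >/dev/null
python3 -c "
from h import *
show()"; done
```

```text
t 18.40 tcp [0.5547 0.211  0.0463] chute mm [133.1  -0.4  46.3] F chute [-1.6 -0.5 -4.6] M [-0.14  0.01  0.02] gap 0.0172 gf 50.5
t 18.70 tcp [0.5549 0.212  0.0463] chute mm [134.2  -0.5  46.3] F chute [-3.6  0.4 -1.7] M [-0.91  0.21  0.04] gap 0.0171 gf 50.8
```

```bash
for i in 1 2; do python3 -m creep '{"offset":[[0,0.001,0],[0,0.002,0],[0,0.002,0],[0,0.002,0]],"angular":[[0,0,0],[0,0,0],[0,0,0],[0,0,0]],"grip":[-1,-1,-1,-1]}' >/dev/null
python3 -c "
from h import *
show()"; done
```

```text
t 19.10 tcp [0.5549 0.2131 0.0463] chute mm [135.2  -0.5  46.3] F chute [-7.1  1.  -0.8] M [-1.54  0.36  0.  ] gap 0.0174 gf 51.0
t 19.50 tcp [0.555  0.2138 0.0462] chute mm [136.   -0.5  46.2] F chute [-9.2  1.   0.3] M [-2.11  0.45  0.02] gap 0.0173 gf 51.1
```

```bash
for i in 1 2; do python3 -m creep '{"offset":[[0,0.001,0],[0,0.002,0],[0,0.002,0],[0,0.002,0]],"angular":[[0,0,0],[0,0,0],[0,0,0],[0,0,0]],"grip":[-1,-1,-1,-1]}' >/dev/null
python3 -c "
from h import *
show()"; done
```

```text
t 19.90 tcp [0.5552 0.2147 0.0463] chute mm [136.8  -0.5  46.3] F chute [-11.9   1.2   2.3] M [-2.64  0.61  0.05] gap 0.0177 gf 51.5
t 20.30 tcp [0.5552 0.2151 0.0463] chute mm [137.2  -0.5  46.3] F chute [-15.1   1.8   4.8] M [-3.43  0.79  0.08] gap 0.0174 gf 51.8
```

```bash
python3 -m creep '{"offset":[[0,0.0005,0],[0,0.0005,0],[0,0.0005,0],[0,0.0005,0],[0,0.0005,0],[0,0.0005,0],[0,0.0005,0],[0,0.0005,0]],"angular":[[0,0,0],[0,0,0],[0,0,0],[0,0,0],[0,0,0],[0,0,0],[0,0,0],[0,0,0]],"grip":[-1,-1,-1,-1,-1,-1,-1,-1]}' >/dev/null
python3 - <<'E'
from h import *
show()
p,d=viewer.grab_frame("scene"); crop(p,235,140,135,75,5,"pics/s2.png")
E
```

```text
t 21.10 tcp [0.5552 0.2151 0.0463] chute mm [137.2  -0.5  46.3] F chute [-16.6   3.2   7.6] M [-3.61  0.89  0.09] gap 0.0170 gf 52.0
```

View pics/s2.png

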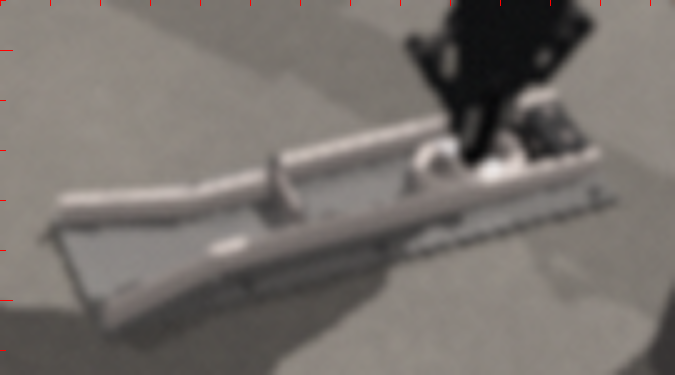

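The door leaf stands shut across the chute (crop 280,190). The carrier (470,160) sits against the stop. The 16.6 N push less drag puts the buffer at about 3.3–4.6 mm, and it was held for over 0.8 s. Now I'll ease back and let go.

```bash
python3 -m creep '{"offset":[[0,-0.003,0],[0,-0.006,0],[0,-0.009,0],[0,-0.011,0],[0,-0.011,0],[0,-0.011,0]],"angular":[[0,0,0],[0,0,0],[0,0,0],[0,0,0],[0,0,0],[0,0,0]],"grip":[-1,-1,-1,-1,-1,-1]}' >/dev/null
python3 -c "
from h import *
show()"
```

```text
t 21.75 tcp [0.5547 0.2113 0.0463] chute mm [133.4  -0.4  46.3] F chute [-1.2 -0.8 -5.5] M [-0.39 -0.05 -0.07] gap 0.0173 gf 50.4
```

```bash
python3 -m creep '{"offset":[[0,0,0.0003],[0,0,0.0003],[0,0,0.0003],[0,0,0.0003],[0,0,0.0003],[0,0,0.0003],[0,0,0.0003],[0,0,0.0003]],"angular":[[0,0,0],[0,0,0],[0,0,0],[0,0,0],[0,0,0],[0,0,0],[0,0,0],[0,0,0]],"grip":[-1,0.5,0.5,0.5,0.5,0.5,0.5,0.5]}' >/dev/null
python3 -c "
from h import *
show()"
python3 -m creep '{"offset":[[0,0,-0.01],[0,0,-0.03],[0,0,-0.06],[0,0,-0.1],[0,0,-0.14],[0,0,-0.16],[0,0,-0.16]],"angular":[[0,0,0],[0,0,0],[0,0,0],[0,0,0],[0,0,0],[0,0,0],[0,0,0]],"grip":[0.5,0.5,0.5,0.5,0.5,0.5,0.5]}'
python3 - <<'E'
from h import *
show()
p,d=viewer.grab_frame("scene"); crop(p,235,140,135,75,5,"pics/s3.png")
E
```

```text
t 22.55 tcp [0.5547 0.2107 0.046 ] chute mm [132.8  -0.5  46. ] F chute [ 0.7  0.4 -0.5] M [-0.05  0.01  0.01] gap 0.0637 gf 0.0
time_s: 23.25
eef_pos: [0.5569, 0.2114, 0.2104]
tcp_rot: [0.003, 0.05, 0.999, 0.002]
force: [0.5, -0.1, -0.3]
finger_gap: 0.0636
grasp_force: 0.0
t 23.25 tcp [0.5569 0.2114 0.2104] chute mm [133.8  -2.6 210.4] F chute [-0.  -0.5 -0.3] M [ 0.02 -0.01 -0.01] gap 0.0636 gf 0.0
```

View pics/s3.png

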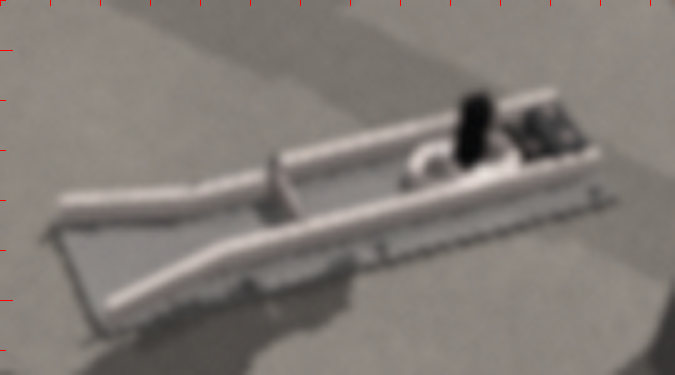

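The carrier stands upright inside (post at crop 472,130), the door is shut (280,190), and the gripper is clear.

```bash
python3 -c "
from station import workorder
print(workorder.hand_in())"
```

```text
the job is handed in; nothing more can be done
None
```

I handed the job in at about 23 s: the carrier stands upright inside the chute with the door shut behind it, after pressing the buffer in by an estimated 3.3 to 4.6 mm for about 0.8 s; the hand-in gave no verdict.

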